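# Open the larger instrument case

## Task

Two grey instrument cases stand on the lab bench. Open the larger one: flip its toggle latch fully open, then take the lid by its carrying handle and lift it until it stands about 60 degrees open or further, and let go; the lid stays where it is left. Leave the smaller case latched.

Things in the scene. Friction and masses are not known exactly. Their poses are not given: they have to be found in the camera images.
- case: Larger grey case, fixed: 200 (x) by 280 (y) mm, box 100 mm high plus 30 mm lid (top at z = 130 mm). Origin: centre of underside, z up. Latch in the middle of its -x side, facing the robot; lid hinge along y at x = +100, z = 100 mm. Lid handle: black round bar, 10 mm thick, 70 mm long along y, on two posts, centre at x = -50, y = 0, z = 170 mm when shut, 40 mm above the lid.
- latch (a joint): Latch of the larger case, rad: 0 latched, lever upright; 1.7 open, lever swung to -x and down. Lever: steel plate 28 mm wide (y), 4 mm thick at x = -129, y = 0, rolled top at z = 171 mm (41 mm over the lid; lid bare for 65 mm behind it). Pivot along y at x = -113, z = 70 mm (all in the case's frame). Over-centre: 2 N at the tip starts it; below 0.6 it springs back, beyond it snaps open.
- lid (a joint): Lid of the larger case, rad: 0 shut, grows as its front (-x) edge rises about the hinge, at most 1.9. Held shut by the latch. Stiff hinge, about 6 N at the handle; the lid stays where it is left.
- small_latch (a joint): Latch of the smaller grey case (140 by 170 mm, same height, same kind of latch and handle), rad: 0 latched. It must stay latched.
Not all that is in view belongs to the job. What is shaped like the part that bears small_latch but yellow is not meant.

How it is judged:
By the outcome, as a careful person would: the job done as asked, in the order asked, and still so for the second after the job is handed in, with the robot touching nothing.
It also fails if it takes over 54 s, if anything falls off the work surface, if the arm or the gripper's body presses on something with over 40 N, if the wrist force passes 120 N, or if a joint passes its speed limit or range.

## Robot

A 6-joint arm with a two-finger parallel gripper is mounted at the origin on the work surface. World frame = base frame: x ahead of the robot, y to its left, z up, the work surface at z = 0. Lengths are in mm, angles in rad, forces in N, time in s.
With the tool pointing down it reaches from about 300 to 775 mm from the base axis. Payload 14.6 kg.
Tool frame: the origin (TCP) lies on the centre line of the jaws, within the pads' length; the fingertips stand 25 mm ahead of it and the grasp point (between the pads) lies 6 mm ahead of it; z points along the fingers, y is the line along which they close (so a half turn about z gives the same grasp; the last joint's range is limited). The gripper opens to 94 mm and grips with 3 to 60 N. Pads are 16 mm wide; open, the fingers measure 119 mm over their backs; the gripper's body (75 mm by 177 mm) begins 78 mm behind the grasp point.
Start: joints at [-1.278, 0.3, 1.521, -0, 1.321, -0.067], TCP at [193.64, -514.775, 230.446] pointing down, gripper open.
Joint ranges: [-3.03, 3.03], [-0.79, 2.21], [0.23, 2.52], [-1.04, 4.18], [0, 3.07], [-2.55, 2.55]. Speed limits (rad/s): [2.22, 2.22, 2.57, 3.14, 3.14, 3.14].

## Interface

Orientations are given as a rotation vector (axis times angle).
In Python, from station import env gives the robot as it stands. The module is installed in compiled form; this text tells all that it offers.
- The arm moves only by the tool step_arm, never from a script. Its argument "deltas" is text: rows parted by semicolons, each of 4 numbers parted by spaces: the shift along the tool's x, y, z in mm, then the turn about the tool's z in degrees. In form: tx ty tz yaw; .... A call has exactly 5 rows; each row shifts and turns the commanded pose from where the row before left it, along the tool's axes as they then stand; what a row does not reach is not made up. A row lasts 1/10 s, in which the tool goes at most 50 mm and 8.59 degrees, less where a joint would pass 70% of its speed; a pose out of reach is approached as far as the arm can. A call with a gripper value outside its range is refused whole. "gripper" is the finger opening in mm, from 0 to 94, set as the call begins (left out, the last holds). The fingers move at their own pace and stop on an object; "force" is the grip in N (left out, the last holds). Time passes only in rows, so rows that do not move let the fingers close, or fill a call up. It gives the time, the measured TCP pose, the force, the opening and the grip force at its end, in the units of the state.
- env.observe(): the state, without advancing time (a new reading comes with each control period).
- env.grab_frame(name): name is "scene" or "top" or "wrist"; returns (picture, depth): 384x512x3 uint8, red, green, blue; 384x512 float32, mm along the optical axis (not along the pixel's ray), 0 where there is no reading.
- env.camera_params(name): a dict with "fx", "fy", "cx", "cy" (pixels), "world_to_cam" (4x4, takes a point from world to camera coordinates); the wrist camera has in their place "mount" (4x4, takes a point from camera to tool coordinates, whose origin is the TCP and whose axes are the flange's). Camera axes: x right, y down, z forward; pixel columns grow to the right and rows downward; lengths in mm; the calibration is good to about 2 mm. A picture is of the moment at which its call begins: read the wrist's pose just before it. camera_params takes no time and is no camera call.
- env.job_done(): hands the job in; it is judged then, once.
The state is a dict: "time": time; "joint_pos": joint angles; "joint_velocities": joint speeds; "effort": joint torques, N m; "tcp_pos": TCP position; "orientation": TCP orientation; "contact_force": force on the tool from outside, world axes, zero at the start; "torque": the same for the moment, N m; "opening": opening from 0.0 (shut) to 1.0 (fully open); "gripper_force": force on a finger pad.
Only numpy, scipy, OpenCV 4.12 (cv2) and the standard library are available. Lean on these libraries where they do the work, as an engineer would, in place of code of your own. Each camera call takes 0.05 s, during which the arm holds its last target. There are 200 camera calls.

## Working session

There is one attempt and no reset: what is moved stays moved. The work goes in short steps, Python scripts to look and compute and a tool call to move; the robot and the scene stay as the last step left them, time stands still between calls to the robot, and variables do not carry over. Pictures are saved under pics/ and viewed, at most 10 in all, crops included, and the job is handed in when it is done.

Besides the shell and the picture viewer there is one more tool, called after "Emit:" in YAML: its name, and indented under it one key for each argument. step_arm: Moves the arm, as the interface text tells. Its arguments: {"type":"object","properties":{"deltas":{"type":"string"},"gripper":{"type":"number"},"force":{"type":"number"}},"required":["deltas"]}

```bash
mkdir -p pics
python3 - <<'E'
from station import env
import cv2,numpy as np
s=env.observe(); print(s['time'],s['tcp_pos'],s['orientation'])
ims=[]
for n in ("scene","top"):
    p,d=env.grab_frame(n); np.savez(f'{n}.npz',p=p,d=d); ims.append(p[...,::-1])
    c=env.camera_params(n); print(n,c['fx'],c['cx'],c['cy'],np.round(c['world_to_cam'],3).tolist())
for n,i in zip(("scene","top"),ims): cv2.imwrite(f'pics/{n}0.png',i)
print(np.round(env.camera_params('wrist')['mount'],3).tolist())
E
```

```text
0.0 [ 193.58087509 -514.57102766  229.88310817] [-3.08977984e+00 -5.61966957e-01  2.25386515e-04]
scene 398.72384652214737 261.3588691289689 195.8280104608943 [[0.852, 0.524, -0.013, -401.465], [0.465, -0.767, -0.442, -273.209], [-0.241, 0.371, -0.897, 1253.214], [0.0, 0.0, 0.0, 1.0]]
top 391.3785035868304 252.12548637885266 190.2853913227462 [[0.021, -1.0, 0.018, -130.002], [-0.997, -0.022, -0.07, 519.757], [0.071, -0.017, -0.997, 1090.043], [0.0, 0.0, 0.0, 1.0]]
[[-0.001, -0.963, -0.271, 80.015], [1.0, -0.001, 0.0, 1.781], [-0.0, -0.271, 0.963, -154.478], [0.0, 0.0, 0.0, 1.0]]
```

View pics/scene0.png

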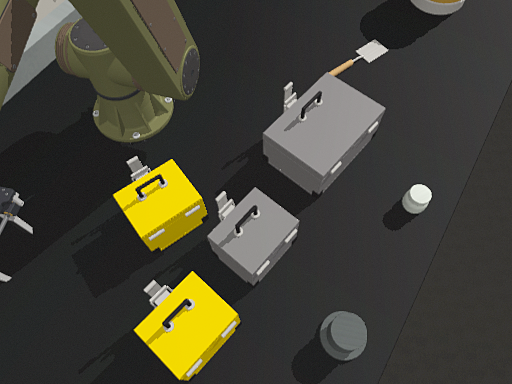

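View pics/top0.png

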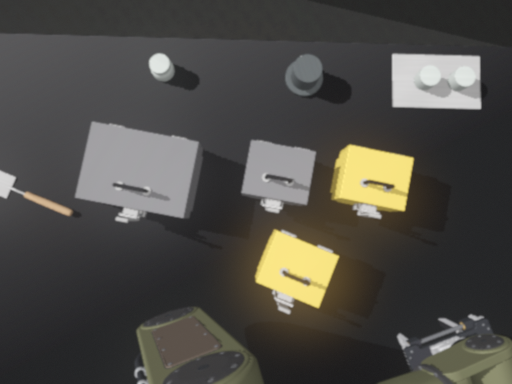

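Scene view: the larger grey case is at (325,130) with its latch at (290,97). The smaller grey case is at (253,235), and yellow cases are at (160,200) and (187,325). Top view candidates: larger grey (140,170) with latch (130,214) and handle (131,188); small grey (279,175); yellow (372,180) and (297,270). I choose the larger grey at (140,170).

```bash
cat > h.py <<'E'
import numpy as np,cv2
from station import env
def cloud(n,d,T=None):
    c=env.camera_params(n); v,u=np.mgrid[:384,:512]
    P=np.stack([(u-c['cx'])/c['fx']*d,(v-c['cy'])/c['fy']*d,d],-1)
    M=np.linalg.inv(c['world_to_cam']) if T is None else T@c['mount']
    W=P@M[:3,:3].T+M[:3,3]; W[d<=0]=np.nan
    return W
E
python3 - <<'E'
from h import *
for n in ('top','scene'):
    f=np.load(n+'.npz'); W=cloud(n,f['d']); p=f['p'].astype(int)
    z=W[...,2]; u=np.mgrid[:384,:512][1]; v=np.mgrid[:384,:512][0]
    box=(u<215)&(v>110)&(v<235) if n=='top' else (u>255)&(u<395)&(v>65)&(v<200)
    lid=box&(abs(z-130)<8); 
    r=cv2.minAreaRect(W[lid][:,:2].astype(np.float32)); print(n,'lid',r,np.nanmedian(z[lid]), cv2.boxPoints(r).round().tolist())
    h=box&(z>145)&(p.sum(-1)<150); print('handle',h.sum(),W[h].mean(0) if h.any() else 0, cv2.minAreaRect(W[h][:,:2].astype(np.float32)))
    l=box&(z>140)&(p.sum(-1)>300); print('latch',l.sum(),np.median(W[l],0) if l.any() else 0,W[l].max(0) if l.any() else 0)
    if n=='top': cv2.imwrite('pics/crop.png',cv2.resize(f['p'][110:235,60:215,::-1],None,fx=4,fy=4))
E
```

```text
top lid ((547.9031982421875, 179.45484924316406), (281.1911926269531, 228.97459411621094), 80.34996795654297) 129.2670358017241 [[411.0, 60.0], [637.0, 22.0], [684.0, 299.0], [459.0, 337.0]]
handle 0 0 ((0.0, 0.0), (0.0, 0.0), 0.0)
latch 92 [437.44633443 197.03304889 169.87213095] [522.28332058 222.5319812  175.81323129]
scene lid ((535.84912109375, 102.40109252929688), (439.2449645996094, 231.65982055664062), 80.27555847167969) 130.37643973690615 [[385.0, -95.0], [613.0, -134.0], [687.0, 299.0], [459.0, 338.0]]
handle 80 [515.51942785 175.79839596 167.2548682 ] ((515.5376586914062, 180.99781799316406), (74.33129119873047, 7.885756969451904), 79.83439636230469)
latch 94 [438.84969358 193.56871871 168.8318885 ] [525.38539002 220.36891158 177.70353775]
```

View pics/crop.png

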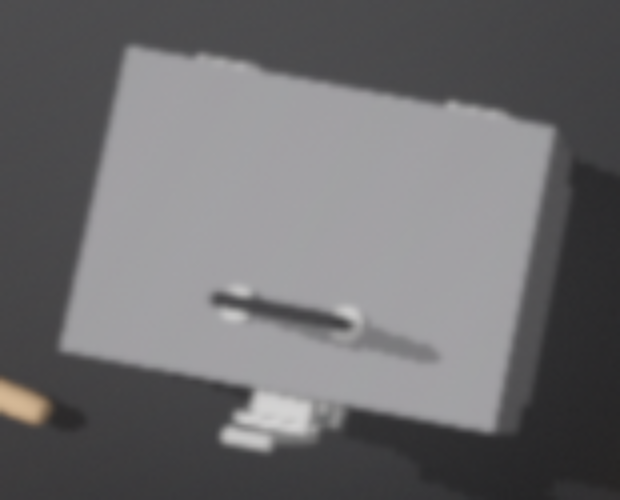

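The crop confirms the larger grey case: both hinges on the far side, handle at about (285,312) in the crop, latch at about (280,415). In world coordinates the case centre is near (562,174) with yaw -9.7°. I'll turn, raise and travel to a point behind the lever.

Emit:
step_arm:
  deltas: "0 0 -10 -8.5; 0 0 -10 -8.5; 0 0 -10 -8.5; 0 0 -10 -8.5; 0 0 -10 -8.5"
  gripper: 0

```text
time: 0.6
tcp_pos: [193.6, -514.7, 280.5]
orientation: [-2.671, -1.652, -0.0]
contact_force: [0.2, 0.1, -0.2]
opening: 0.616
gripper_force: 0.0
```

Emit:
step_arm:
  deltas: "0 0 0 -8.5; 0 0 0 -8.5; 0 0 0 0; 0 0 0 0; 0 0 0 0"

```text
time: 1.1
tcp_pos: [193.6, -514.7, 280.3]
orientation: [-2.408, -2.017, -0.0]
contact_force: [-0.5, -0.6, -0.2]
opening: 0.184
gripper_force: 0.0
```

Emit:
step_arm:
  deltas: "30 6 0 0; 49 9.8 0 0; 49 9.8 0 0; 49 9.8 0 0; 49 9.8 0 0"

```text
time: 1.6
tcp_pos: [277.1, -298.0, 280.4]
orientation: [2.408, 2.018, 0.0]
contact_force: [1.9, 0.1, -0.5]
opening: 0.004
gripper_force: 0.0
```

Emit:
step_arm:
  deltas: "49 9.8 0 0; 49 9.8 0 0; 49 9.8 0 0; 49 9.8 0 0; 49 9.8 0 0"

```text
time: 2.1
tcp_pos: [367.5, -64.9, 280.8]
orientation: [2.407, 2.018, 0.001]
contact_force: [1.2, -1.1, 0.1]
opening: 0.003
gripper_force: 0.0
```

Emit:
step_arm:
  deltas: "49 9.8 0 0; 49 9.8 0 0; 49 9.8 0 0; 49 9.8 0 0; 30 6 0 0"

```text
time: 2.6
tcp_pos: [451.0, 150.9, 280.2]
orientation: [-2.405, -2.021, -0.0]
contact_force: [-0.4, -1.1, 0.4]
opening: 0.006
gripper_force: 0.0
```

```bash
cat > look.py <<'E'
from h import *
import sys
from scipy.spatial.transform import Rotation as R
s=env.observe(); p,d=env.grab_frame('wrist'); T=np.eye(4); T[:3,:3]=R.from_rotvec(s['orientation']).as_matrix(); T[:3,3]=s['tcp_pos']
np.savez('w.npz',p=p,d=d,W=cloud('wrist',d,T)); cv2.imwrite(f'pics/{sys.argv[1]}.png',p[...,::-1])
print(s['time'],np.round(s['tcp_pos'],1),np.round(T[:3,0],3),np.round(s['contact_force'],1))
W=cloud('wrist',d,T); z=W[...,2]
ok=(W[...,0]>380)&(W[...,0]<700)&(z<195)&(W[...,1]>20)&(W[...,1]<350)
g=p.astype(int).sum(-1)
for n,m in (('handle',ok&(z>150)&(g<170)),('lever',ok&(z>145)&(g>330)&(W[...,0]<470)),('lid',ok&(abs(z-130)<5))):
    if m.sum()>10: print(n,m.sum(),W[m].mean(0).round(1),W[m].max(0).round(0),cv2.minAreaRect(W[m][:,:2].astype(np.float32)))
E
python3 look.py w1
```

```text
2.6 [451.  150.9 280.2] [0.172 0.985 0.   ] [-0.4 -1.1  0.4]
handle 98 [512.5 186.7 170.1] [520. 222. 175.] ((512.682861328125, 187.3121337890625), (69.96809387207031, 2.7719545364379883), 80.97771453857422)
lever 449 [437.6 197.  169.8] [444. 211. 174.] ((437.2815856933594, 196.50094604492188), (27.761240005493164, 9.827338218688965), 80.82431030273438)
lid 56799 [566.5 174.3 130.5] [681. 299. 135.] ((548.1241455078125, 161.49176025390625), (248.64297485351562, 230.94717407226562), 80.02029418945312)
```

View pics/w1.png

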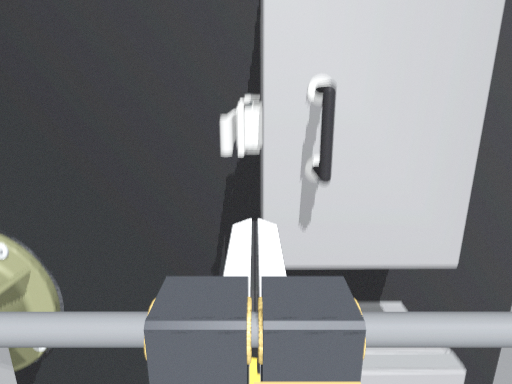

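Wrist view: lever at (240,128), handle at (327,135), closed fingers at (255,240). The lever tip is at (437.5,196.5) and the handle at (512.7,187), so I go down into the gap between them.

Emit:
step_arm:
  deltas: "22 6 0 0; 21 6 0 0; 0 0 0 0; 0 0 40 0; 0 0 30 0"

```text
time: 3.15
tcp_pos: [469.4, 187.6, 209.1]
orientation: [2.406, 2.019, -0.0]
contact_force: [-0.7, 0.6, -0.9]
opening: 0.008
gripper_force: 0.0
```

Emit:
step_arm:
  deltas: "0 0 20 0; 0 0 10 0; 0 0 10 0; 0 0 0 0; 0 0 0 0"

```text
time: 3.65
tcp_pos: [470.1, 188.2, 171.2]
orientation: [2.405, 2.021, 0.001]
contact_force: [-0.6, -0.3, 0.8]
opening: 0.005
gripper_force: 0.0
```

Emit:
step_arm:
  deltas: "3 -6 0 0; 0 -7 0 0; 0 -7 0 0; 0 -7 0 0; 0 -7 0 0"

```text
time: 4.15
tcp_pos: [436.3, 197.2, 170.6]
orientation: [2.404, 2.022, 0.001]
contact_force: [2.7, -0.7, -2.3]
opening: 0.006
gripper_force: 1.2
```

Emit:
step_arm:
  deltas: "0 -7 2 0; 0 -7 3 0; 0 -7 3 0; 0 -7 3 0; 0 -7 4 0"

```text
time: 4.65
tcp_pos: [401.8, 203.1, 155.1]
orientation: [-2.405, -2.022, 0.0]
contact_force: [0.3, -0.2, -1.7]
opening: 0.006
gripper_force: 0.5
```

Emit:
step_arm:
  deltas: "0 -7 3 0; 0 -7 3 0; 0 -7 3 0; 0 -7 3 0; 0 0 0 0"

```text
time: 5.15
tcp_pos: [373.9, 207.9, 143.1]
orientation: [-2.404, -2.022, 0.001]
contact_force: [0.4, 0.0, 0.6]
opening: 0.005
gripper_force: 0.0
```

```bash
python3 look.py w2;python3 - <<'E'
from h import *
p,d=env.grab_frame('scene'); cv2.imwrite('pics/s2.png',cv2.resize(p[40:220,220:420,::-1],None,fx=3,fy=3))
E
```

```text
5.15 [373.9 207.9 143.1] [ 0.171  0.985 -0.   ] [0.4 0.  0.6]
lever 801 [384.6 214.5 164.8] [389. 216. 182.] ((384.6949157714844, 214.55372619628906), (2.0024139881134033, 9.667722702026367), 79.99971771240234)
lid 28384 [489.6 210.4 130.3] [516. 309. 135.] ((447.6128845214844, 195.74432373046875), (134.00318908691406, 224.21023559570312), 1.709120512008667)
```

View pics/w2.png

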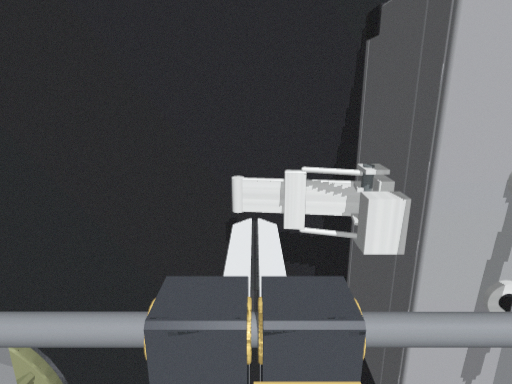

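The lever has swung out: tip at (238,193), root at (375,200). I check its height.

```bash
python3 -c "
import numpy as np
f=np.load('w.npz');W=f['W']
for u in (238,260,280,295,320,345): print(u,np.nanmedian(W[188:200,u-1:u+2].reshape(-1,3),0).round(1))"
```

```text
238 [363.  210.9  46. ]
260 [380.2 208.   46.4]
280 [395.7 205.8  48.2]
295 [406.4 207.7  59.8]
320 [425.9 201.7  52.5]
345 [444.3 199.3  55. ]
```

The lever slope (0.13 below horizontal) matches 1.7 rad, so it is fully open. Next, above the handle.

Emit:
step_arm:
  deltas: "0 0 -40 0; 0 0 -40 0; 0 0 -30 0; 0 35 0 0; 0 40 0 0"
  gripper: 60
  force: 20

```text
time: 5.75
tcp_pos: [449.8, 195.1, 255.2]
orientation: [2.402, 2.022, 0.005]
contact_force: [-0.2, 0.2, -0.6]
opening: 0.392
gripper_force: 0.0
```

Emit:
step_arm:
  deltas: "0 40 0 0; 0 26 0 0; 0 0 0 0; 0 0 0 0; 0 0 0 0"

```text
time: 6.25
tcp_pos: [513.1, 183.9, 253.6]
orientation: [-2.404, -2.022, -0.0]
contact_force: [0.2, -0.0, 0.3]
opening: 0.637
gripper_force: 0.0
```

```bash
python3 look.py w3
```

```text
6.25 [513.1 183.9 253.6] [0.171 0.985 0.   ] [ 0.2 -0.   0.3]
handle 586 [515.5 186.6 173.1] [526. 222. 177.] ((515.7604370117188, 184.33363342285156), (77.33641052246094, 8.448758125305176), 80.3019027709961)
lid 64151 [568.7 207.4 130.4] [686. 328. 135.] ((566.4691772460938, 181.07859802246094), (267.0713806152344, 200.3490753173828), 80.2646255493164)
```

View pics/w3.png

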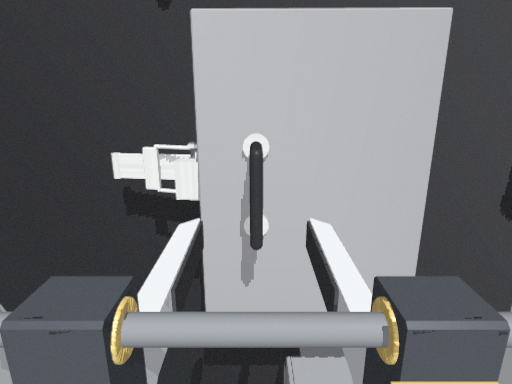

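The handle runs (256,148)–(256,245), between the open fingers, and the latch is open at (150,168). Shift 2 mm, descend and close.

Emit:
step_arm:
  deltas: "0 2 25 0; 0 0 25 0; 0 0 15 0; 0 0 8 0; 0 0 5 0"

```text
time: 6.8
tcp_pos: [515.4, 183.5, 175.5]
orientation: [2.404, 2.022, 0.0]
contact_force: [-0.1, 0.3, -0.2]
opening: 0.637
gripper_force: 0.0
```

Emit:
step_arm:
  deltas: "0 0 0 0; 0 0 0 0; 0 0 0 0; 0 0 0 0; 0 0 0 0"
  gripper: 0
  force: 25

```text
time: 7.3
tcp_pos: [515.8, 183.3, 175.7]
orientation: [2.405, 2.022, 0.001]
contact_force: [-0.3, 0.4, 0.3]
opening: 0.25
gripper_force: 0.0
```

Emit:
step_arm:
  deltas: "0 0 0 0; 0 0 0 0; 0 0 0 0; 0 0 0 0; 0 0 0 0"

```text
time: 7.8
tcp_pos: [514.4, 183.6, 175.4]
orientation: [-2.403, -2.021, 0.004]
contact_force: [-12.0, 0.2, 5.0]
opening: 0.099
gripper_force: 25.0
```

Emit:
step_arm:
  deltas: "0 2.7 -5.1 0; 0 2.8 -5.1 0; 0 2.9 -5 0; 0 3 -4.9 0; 0 3 -4.9 0"

```text
time: 8.3
tcp_pos: [527.8, 181.3, 199.9]
orientation: [-2.401, -2.02, 0.007]
contact_force: [-14.6, 1.9, 1.3]
opening: 0.095
gripper_force: 25.0
```

Emit:
step_arm:
  deltas: "0 4.3 -5.8 0; 0 4.5 -5.6 0; 0 4.8 -5.4 0; 0 5 -5.3 0; 0 0 0 0"

```text
time: 8.8
tcp_pos: [547.0, 178.1, 223.9]
orientation: [-2.402, -2.021, 0.003]
contact_force: [-17.5, -0.1, 17.1]
opening: 0.096
gripper_force: 25.0
```

The radial force shows the commanded arc is slightly too small, so I shift outward and carry on.

Emit:
step_arm:
  deltas: "0 3.5 -6.5 0; 0 4.5 -5.5 0; 0 5.6 -4.5 0; 0 5.9 -4.3 0; 0 6 -4.1 0"

```text
time: 9.3
tcp_pos: [573.6, 173.3, 247.2]
orientation: [-2.404, -2.021, 0.001]
contact_force: [-0.4, 4.0, -11.2]
opening: 0.096
gripper_force: 25.0
```

Emit:
step_arm:
  deltas: "0 4.9 -2.7 0; 0 5 -2.6 0; 0 5.1 -2.5 0; 0 5.2 -2.4 0; 0 5.3 -2.3 0"

```text
time: 9.8
tcp_pos: [598.6, 169.1, 261.3]
orientation: [-2.404, -2.022, -0.001]
contact_force: [-6.5, 4.6, 1.6]
opening: 0.099
gripper_force: 25.0
```

Emit:
step_arm:
  deltas: "0 5.3 -2.1 0; 0 5.4 -1.9 0; 0 5.5 -1.6 0; 0 5.6 -1.4 0; 0 5.6 -1.2 0"

```text
time: 10.3
tcp_pos: [625.7, 164.4, 270.7]
orientation: [2.404, 2.022, 0.004]
contact_force: [-7.1, 3.7, 7.7]
opening: 0.102
gripper_force: 25.0
```

Emit:
step_arm:
  deltas: "0 5.6 -1.6 0; 0 5.6 -1.2 0; 0 5.7 -0.9 0; 0 5.8 -0.8 0; 0 5.8 -0.6 0"

```text
time: 10.8
tcp_pos: [653.8, 159.5, 275.4]
orientation: [2.404, 2.022, 0.003]
contact_force: [-5.3, 4.3, 3.3]
opening: 0.096
gripper_force: 25.0
```

Emit:
step_arm:
  deltas: "0 5.8 -0.4 0; 0 5.8 -0.2 0; 0 5.8 0 0; 0 5.8 0.2 0; 0 5.8 0.4 0"

```text
time: 11.3
tcp_pos: [682.4, 154.6, 275.1]
orientation: [2.404, 2.022, 0.003]
contact_force: [-5.3, 4.1, 1.1]
opening: 0.096
gripper_force: 25.0
```

Emit:
step_arm:
  deltas: "0 4 0.5 0; 0 4 0.5 0; 0 0 0 0; 0 0 0 0; 0 0 0 0"

```text
time: 11.8
tcp_pos: [690.6, 153.2, 274.1]
orientation: [2.403, 2.021, 0.006]
contact_force: [2.9, 5.6, 4.0]
opening: 0.098
gripper_force: 25.0
```

Run:
```python
from h import *
p,d=env.grab_frame('scene'); cv2.imwrite('pics/s4.png',cv2.resize(p[:230,180:440,::-1],None,fx=2.5,fy=2.5))
```

```text
(no output)
```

View pics/s4.png

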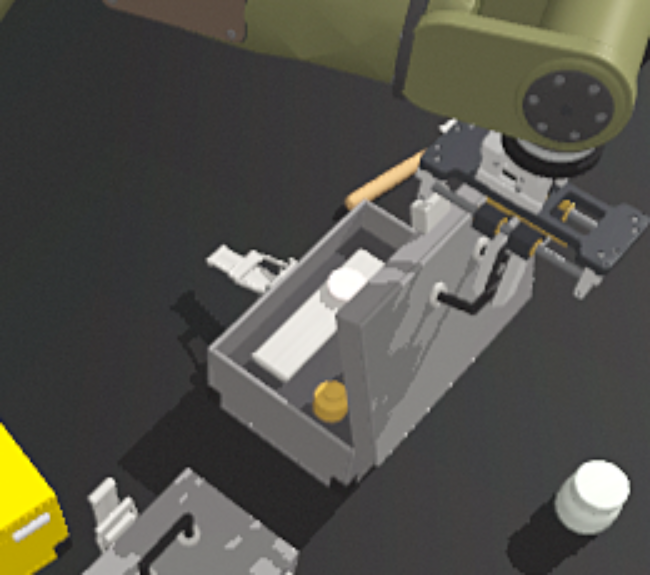

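The lid stands about 75° open, gripped at the handle (490,280 in the crop), with the latch lever out at (235,262) and the small case's latch upright at (108,510). Release and withdraw upward.

Emit:
step_arm:
  deltas: "0 0 0 0; 0 0 0 0; 0 0 0 0; 0 0 0 0; 0 0 0 0"
  gripper: 28

```text
time: 12.35
tcp_pos: [689.9, 152.8, 272.2]
orientation: [2.405, 2.022, -0.0]
contact_force: [0.0, 0.3, -0.0]
opening: 0.297
gripper_force: 0.0
```

Emit:
step_arm:
  deltas: "0 0 -5 0; 0 0 -10 0; 0 0 -15 0; 0 0 -20 0; 0 0 -20 0"

```text
time: 12.85
tcp_pos: [689.8, 152.9, 344.0]
orientation: [2.404, 2.022, 0.001]
contact_force: [0.1, 0.7, 0.8]
opening: 0.299
gripper_force: 0.0
```

Emit:
step_arm:
  deltas: "0 0 -20 0; 0 0 -20 0; 0 0 -20 0; 0 0 0 0; 0 0 0 0"

```text
time: 13.35
tcp_pos: [690.0, 153.0, 402.0]
orientation: [2.404, 2.022, 0.0]
contact_force: [0.1, 0.9, -1.3]
opening: 0.298
gripper_force: 0.0
```

Run:
```python
from h import *
p,d=env.grab_frame('scene'); cv2.imwrite('pics/s5.png',cv2.resize(p[:300,180:440,::-1],None,fx=2,fy=2))
W=cloud('scene',d); print(env.observe()['contact_force'],env.observe()['tcp_pos'])
g=p.astype(int); 
# lid inclination from points on its outer (top) face
c=np.array([562.5,174]); a=np.radians(-9.8); X=(W[...,:2]-c)@[np.cos(a),np.sin(a)]; Y=(W[...,:2]-c)@[-np.sin(a),np.cos(a)]
m=(X>50)&(X<160)&(Y<-60)&(Y>-125)&(W[...,2]>150)&(W[...,2]<310)
for z in range(150,310,20):
    k=m&(abs(W[...,2]-z)<6)
    if k.sum()>5: print(z,k.sum(),np.percentile(X[k],[50,90,98]).round(1))
```

```text
[-0.72000312  0.35375182  0.19132985] [689.92311293 152.9171558  401.16640764]
150 31 [118.2 119.3 119.9]
170 61 [113.7 115.2 115.8]
190 62 [108.4 110.  111. ]
210 66 [103.  104.6 105.4]
230 76 [ 97.7  99.3 100.1]
250 67 [92.4 93.7 94.1]
270 73 [87.3 88.6 89.1]
290 168 [63.7 82.7 83.5]
```

View pics/s5.png

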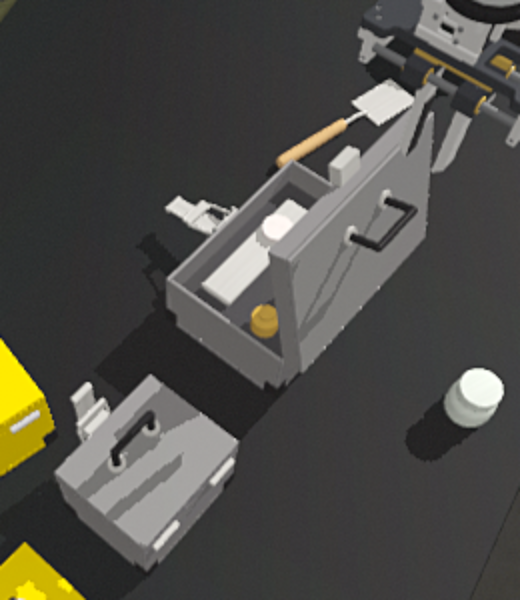

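The lid face slope (5.3 mm per 20 mm) means it stands about 75° open. The gripper is clear at (440,130), the large latch is open at (195,215), and the small latch is upright at (88,405).

```bash
python3 -c "
from station import env
print(env.job_done())"
```

```text
the job is handed in; nothing more can be done
None
```

The job is handed in at about 13 s of the 54 s allowed: the larger case's latch is fully open and its lid stands about 75° open with the gripper clear, and the smaller case is still latched.

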